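# Pack the green reagent kit

## Task

Pack the reagent kit: stand each of the four bottles with a green collar in the kit tray, upright on the floor of the pocket that has the same colour as its cap. The bottles with a purple collar belong to another kit; leave them where they are. The bottles are glass, so set them down and never drop them.

Things in the scene. Friction and masses are not known exactly. Their poses are not given: they have to be found in the camera images.
- kit_red_mid (a point): Centre (on the axis, 37 mm above the underside; z to the cap) of a loose amber glass bottle with green collar and red cap, upright on a thin mat. Body and collar 44 mm across, straight-sided up to 55 mm; cap 24 mm across; 74 mm tall; 0.08 to 0.15 kg. Belongs to the kit. Neighbours, none taller, stand at least 40 mm clear of it.
- kit_yellow_mid (a point): Centre (on the axis, 37 mm above the underside; z to the cap) of a loose amber glass bottle with green collar and yellow cap, upright on a thin mat. Body and collar 44 mm across, straight-sided up to 55 mm; cap 24 mm across; 74 mm tall; 0.08 to 0.15 kg. Belongs to the kit. Neighbours, none taller, stand at least 40 mm clear of it.
- kit_blue_mid (a point): Centre (on the axis, 37 mm above the underside; z to the cap) of a loose amber glass bottle with green collar and blue cap, upright on a thin mat. Body and collar 44 mm across, straight-sided up to 55 mm; cap 24 mm across; 74 mm tall; 0.08 to 0.15 kg. Belongs to the kit. Neighbours, none taller, stand at least 40 mm clear of it.
- kit_black_mid (a point): Centre (on the axis, 37 mm above the underside; z to the cap) of a loose amber glass bottle with green collar and black cap, upright on a thin mat. Body and collar 44 mm across, straight-sided up to 55 mm; cap 24 mm across; 74 mm tall; 0.08 to 0.15 kg. Belongs to the kit. Neighbours, none taller, stand at least 40 mm clear of it.
- other_red_mid (a point): Centre (on the axis, 37 mm above the underside; z to the cap) of a loose amber glass bottle with purple collar and red cap, upright on a thin mat. Body and collar 44 mm across, straight-sided up to 55 mm; cap 24 mm across; 74 mm tall; 0.08 to 0.15 kg. Belongs to another kit: leave it. Neighbours, none taller, stand at least 40 mm clear of it.
- other_blue_mid (a point): Centre (on the axis, 37 mm above the underside; z to the cap) of a loose amber glass bottle with purple collar and blue cap, upright on a thin mat. Body and collar 44 mm across, straight-sided up to 55 mm; cap 24 mm across; 74 mm tall; 0.08 to 0.15 kg. Belongs to another kit: leave it. Neighbours, none taller, stand at least 40 mm clear of it.
- pocket_red: Red square open pocket, one of four (2 x 2, centres 88 mm apart) fixed in the low cream kit tray, itself fixed. Outside 72 x 72 mm, 16 mm tall, walls 5 mm, inside 62 x 62 mm. Origin: centre of its underside, 5 mm above the bench; inner floor 5 mm above the origin, rim 16 mm above it. x, y along its sides, z up. The tray's rim is lower.
- pocket_yellow: Yellow square open pocket, one of four (2 x 2, centres 88 mm apart) fixed in the low cream kit tray, itself fixed. Outside 72 x 72 mm, 16 mm tall, walls 5 mm, inside 62 x 62 mm. Origin: centre of its underside, 5 mm above the bench; inner floor 5 mm above the origin, rim 16 mm above it. x, y along its sides, z up. The tray's rim is lower.
- pocket_blue: Blue square open pocket, one of four (2 x 2, centres 88 mm apart) fixed in the low cream kit tray, itself fixed. Outside 72 x 72 mm, 16 mm tall, walls 5 mm, inside 62 x 62 mm. Origin: centre of its underside, 5 mm above the bench; inner floor 5 mm above the origin, rim 16 mm above it. x, y along its sides, z up. The tray's rim is lower.
- pocket_black: Black square open pocket, one of four (2 x 2, centres 88 mm apart) fixed in the low cream kit tray, itself fixed. Outside 72 x 72 mm, 16 mm tall, walls 5 mm, inside 62 x 62 mm. Origin: centre of its underside, 5 mm above the bench; inner floor 5 mm above the origin, rim 16 mm above it. x, y along its sides, z up. The tray's rim is lower.

How it is judged:
At the end, for the whole second after the job is handed in: Each green-collared bottle stands upright (0.1 rad), still and released on the floor of the pocket of its cap's colour, within 15 mm of the pocket's centre (its own centre 36 to 48 mm above the pocket's origin); both purple-collared bottles stand upright within 20 mm of their start (horizontal distance between kit_red_mid and pocket_red below 0.015 m and z of kit_red_mid in the frame of pocket_red between 0.036 and 0.048 m and angle between each of kit_red_mid, kit_yellow_mid, kit_blue_mid, kit_black_mid, other_red_mid, other_blue_mid's own z axis and vertical below 0.1 rad and linear speed of each of kit_red, kit_yellow, kit_blue, kit_black below 0.02 m/s and horizontal distance between kit_yellow_mid and pocket_yellow below 0.015 m and z of kit_yellow_mid in the frame of pocket_yellow between 0.036 and 0.048 m and horizontal distance between kit_blue_mid and pocket_blue below 0.015 m and z of kit_blue_mid in the frame of pocket_blue between 0.036 and 0.048 m and horizontal distance between kit_black_mid and pocket_black below 0.015 m and z of kit_black_mid in the frame of pocket_black between 0.036 and 0.048 m and distance of each of other_red_mid, other_blue_mid from where it was at the start of the episode below 0.02 m); the robot touches nothing.
It fails at once if a kit bottle is dropped: it moves faster than 0.7 m/s while the fingers do not touch it (a free fall of more than about 25 mm) ((linear speed of kit_red above 0.7 m/s and contact force between the fingers and kit_red below 0.05 N) or (linear speed of kit_yellow above 0.7 m/s and contact force between the fingers and kit_yellow below 0.05 N) or (linear speed of kit_blue above 0.7 m/s and contact force between the fingers and kit_blue below 0.05 N) or (linear speed of kit_black above 0.7 m/s and contact force between the fingers and kit_black below 0.05 N)).
It fails at once if a purple-collared bottle is moved more than 20 mm (distance of any of other_red_mid, other_blue_mid from where it was at the start of the episode above 0.02 m).
It also fails if it takes over 112 s, if anything falls off the work surface, if the arm or the gripper's body presses on something with over 40 N, if the wrist force passes 120 N, or if a joint passes its speed limit or range.

## Robot

A 7-joint arm with a two-finger parallel gripper is mounted at the origin on the work surface. World frame = base frame: x ahead of the robot, y to its left, z up, the work surface at z = 0. Lengths are in m, angles in rad, forces in N, time in s.
With the tool pointing down it reaches from about 0.4 to 0.85 m from the base axis. Payload 10.4 kg.
Tool frame: the origin (TCP) lies midway between the tips of the shut fingers; the grasp point (between the pads) lies manip.pinch_z behind it (manip.pinch_z is the distance from the TCP to the grasp point, in m); z points along the fingers, y is the direction in which the jaws open and shut (so a half turn about z gives the same grasp; the last joint's range is limited). The gripper opens to 85 mm and grips with 20 to 120 N. Pads are 22 mm wide; open, the fingers measure 114 mm over their backs; the gripper's body (76 mm by 85 mm) begins 54 mm behind the grasp point. The pads swing forward as they close: fully open they stand 13 mm farther back than shut.
Start: joints at [-0.023, 0.332, -0.065, 1.46, 0.022, 1.35, -0.088], TCP at [0.625, 0, 0.231] pointing down, gripper open.
Joint ranges: [-2.6, 2.6], [-0.5, 2.12], [-1.47, 1.34], [0.16, 2.42], [-1.27, 4.41], [0.06, 2.06], [-2.6, 2.6]. Speed limits (rad/s): [2.22, 2.22, 2.79, 2.79, 3.14, 3.14, 3.14].

## Interface

Orientations are given as a unit quaternion [x, y, z, w].
In Python, from workcell import manip gives the robot as it stands.
- The arm moves only by the shell command python3 -m handwheel 'ROWS' [FORCE]. ROWS is JSON, a list that holds one entry, the list of rows, each a list of 7 numbers: the shift along the tool's x, y, z in m, then the turn, a rotation vector about the tool's x, y, z in rad, then the finger opening in m, from 0 to 0.0854. In form: [[[tx, ty, tz, ax, ay, az, claw], ...]]. A call has 1 to 8 rows; each row is the pose to reach, as a shift and turn from the pose commanded when the call began, along the tool's axes at that moment; what a row does not reach only later rows make up. A row lasts 1/8 s, in which the tool goes at most 62.5 mm and 10.7 degrees, less where a joint would pass 70% of its speed; a pose out of reach is approached as far as the arm can. A call with a gripper value outside its range is refused whole. The fingers move at their own pace and stop on an object; FORCE is the grip in N (left out, the last holds). Time passes only in rows, so rows that repeat a pose let the fingers close. It gives the time, the measured TCP pose, the force and the opening at its end, in the units of the state.
- manip.get_obs(): the state, without advancing time (a new reading comes with each control period).
- manip.camera(name): name is "scene" or "side" or "wrist"; returns the picture (384x512x3 uint8, blue, green, red); there is no depth.
- manip.calibration(name): a dict with "fx", "fy", "cx", "cy" (pixels), "k1" (the pictures are not rectified: a ray, as slopes to the right and down, at radius r is drawn at 1 + k1 r^2 times it, then the intrinsics apply), "view" (4x4, takes a point from world to camera coordinates); the wrist camera has in their place "tool_from_camera" (4x4, takes a point from camera to tool coordinates, whose origin is the TCP and whose axes are the flange's). Camera axes: x right, y up, looking along -z (the intrinsics and any distortion apply to the point x, -y, -z); pixel columns grow to the right and rows downward; lengths in m; the calibration is good to about 2 mm. A picture is of the moment at which its call begins: read the wrist's pose just before it. calibration takes no time and is no camera call.
- manip.hand_in(): hands the job in, once; it reports no verdict.
The state is a dict: "clock": time; "joint_pos": joint angles; "joint_velocities": joint speeds; "tau": joint torques, N m; "position": TCP position; "ee_rot": TCP orientation; "ft_force": force on the tool from outside, world axes, zero at the start; "torque": the same for the moment, N m; "grip_width": opening from 0.0 (shut) to 1.0 (fully open).
Only numpy, scipy, OpenCV 4.12 (cv2) and the standard library are available. Lean on these libraries where they do the work, as an engineer would, in place of code of your own. Each camera call takes 0.05 s, during which the arm holds its last target.

## Working session

There is one attempt and no reset: what is moved stays moved. The work goes in short steps, Python scripts to look and compute and a shell command to move; the robot and the scene stay as the last step left them, time stands still between calls to the robot, and variables do not carry over. Pictures are saved under pics/ and viewed, and the job is handed in when it is done.

```bash
mkdir -p pics; ls; python3 - <<'E'
from workcell import manip
import cv2,numpy as np
o=manip.get_obs();print(o);print(manip.pinch_z)
for n in("scene","side","wrist"):
    cv2.imwrite(f"pics/{n}0.png",manip.camera(n)); c=manip.calibration(n);print(n,{k:np.round(v,4).tolist() for k,v in c.items()})
E
```

```text
pics
{'clock': 0.0, 'joint_pos': array([-0.02260209,  0.33285872, -0.06471907,  1.46094968,  0.02159757,
        1.34992589, -0.08849807]), 'joint_velocities': array([ 4.64125911e-05, -8.27258141e-05,  5.58819668e-05,  1.39646858e-03,
        1.02648651e-03,  2.09797301e-03, -1.73607178e-03]), 'tau': array([ 4.98105128e-04, -6.25449800e+01,  4.97091911e-02, -3.91610491e+01,
        1.63588714e-02,  9.83294769e-03, -6.01235030e-06]), 'position': array([6.24611294e-01, 7.03874614e-06, 2.30520212e-01]), 'ee_rot': array([ 7.07091503e-01,  7.07121690e-01, -5.32176095e-04, -4.89459309e-04]), 'ft_force': array([ 1.10058767,  0.04638784, -0.04156402]), 'torque': array([-0.01702341, -0.04637762, -0.03013206]), 'grip_width': 1.0014121027340117}
0.0187
scene {'fx': 447.3888, 'fy': 447.3888, 'cx': 255.1053, 'cy': 189.2468, 'k1': -0.1127, 'view': [[-0.1387, 0.9903, -0.0128, 0.0837], [-0.7566, -0.0976, 0.6466, 0.3708], [0.639, 0.0993, 0.7627, -1.3522], [0.0, 0.0, 0.0, 1.0]]}
side {'fx': 369.8248, 'fy': 369.8248, 'cx': 253.6402, 'cy': 187.8983, 'k1': -0.0074, 'view': [[0.8864, -0.4628, 0.0035, -0.4743], [0.2538, 0.4924, 0.8326, -0.201], [-0.3871, -0.7371, 0.5539, -0.7574], [0.0, 0.0, 0.0, 1.0]]}
wrist {'fx': 272.3887, 'fy': 272.3887, 'cx': 255.7192, 'cy': 189.4708, 'k1': -0.0522, 'tool_from_camera': [[0.0007, 0.9489, 0.3155, 0.0809], [1.0, -0.0007, -0.0001, 0.0001], [0.0002, 0.3155, -0.9489, -0.1431], [0.0, 0.0, 0.0, 1.0]]}
```

View pics/scene0.png

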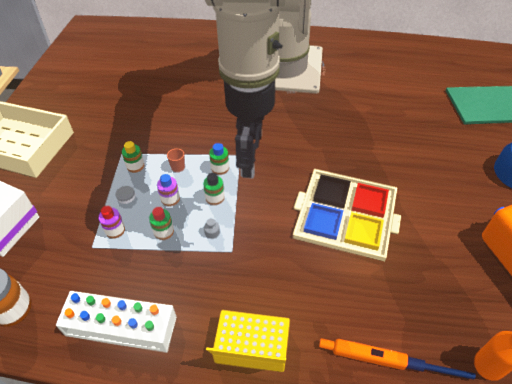

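View pics/side0.png

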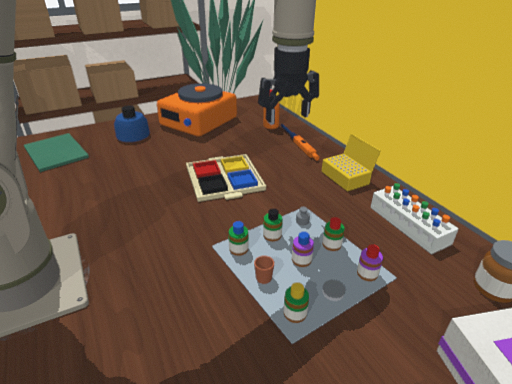

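View pics/wrist0.png

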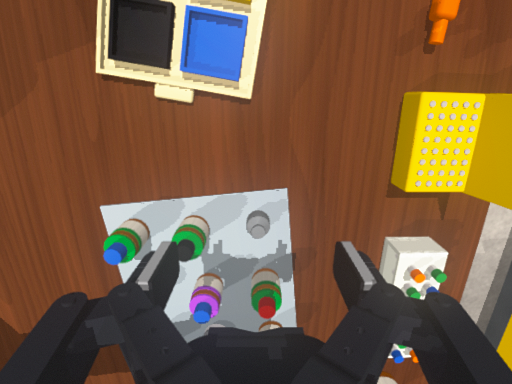

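The scene view (384 px high) has green-collar yellow (132,150), blue (219,152), black (213,185) and red (160,220), and purple-collar blue (167,185) and red (110,220). The tray is near (350,212). On the mat there is also a cup, a disc and a grey weight. Next I measure the caps in both fixed views.

```bash
cat > h.py <<'E'
from workcell import manip
import cv2,numpy as np
from scipy.spatial.transform import Rotation as R
def ray(n,uv,obs=None):
    c=manip.calibration(n);K=np.array([[c['fx'],0,c['cx']],[0,c['fy'],c['cy']],[0,0,1]])
    p=cv2.undistortPoints(np.array([[uv]],float),K,np.array([c['k1'],0,0,0.]))[0,0]
    d=np.array([p[0],-p[1],-1.])
    if n=='wrist':
        T=np.eye(4);T[:3,:3]=R.from_quat(obs['ee_rot']).as_matrix();T[:3,3]=obs['position'];M=T@np.array(c['tool_from_camera'])
    else: M=np.linalg.inv(np.array(c['view']))
    d=M[:3,:3]@d;return M[:3,3],d/np.linalg.norm(d)
def plane(n,uv,z,obs=None):
    o,d=ray(n,uv,obs);return o+d*(z-o[2])/d[2]
def tri(r1,r2):
    (a,d),(b,e)=r1,r2
    s=np.linalg.lstsq(np.c_[d,-e],b-a,rcond=None)[0];p=a+d*s[0];q=b+e*s[1]
    return (p+q)/2,np.linalg.norm(p-q)
HS={'red':[((0,130,60),(7,255,255)),((172,130,60),(180,255,255))],'yellow':[((20,130,80),(32,255,255))],'blue':[((105,130,60),(123,255,255))],'black':[((0,0,0),(180,255,45))],'green':[((45,100,40),(85,255,255))],'purple':[((128,80,60),(160,255,255))]}
def blob(img,col,uv,rad=14):
    hsv=cv2.cvtColor(img,cv2.COLOR_BGR2HSV);m=sum(cv2.inRange(hsv,np.array(a),np.array(b)) for a,b in HS[col])
    w=np.zeros_like(m);cv2.circle(w,tuple(uv),rad,255,-1);m&=w
    k,l,s,c=cv2.connectedComponentsWithStats(m)
    if k<2:return None
    i=1+np.argmax(s[1:,4]);return c[i],s[i]
E
python3 - <<'E'
from h import *
s=cv2.imread('pics/scene0.png');d=cv2.imread('pics/side0.png')
B={'kyellow':('yellow',(130,147),(296,289)),'kblue':('blue',(218,149),(238,228)),'kblack':('black',(212,179),(273,214)),'kred':('red',(158,213),(336,224)),'oblue':('blue',(166,180),(303,239)),'ored':('red',(107,213),(373,251))}
for k,(c,a,b) in B.items():
    x=blob(s,c,a,11);y=blob(d,c,b,11)
    p,e=tri(ray('scene',x[0]),ray('side',y[0]))
    print(k,x[0].round(1),x[1],y[0].round(1),y[1],p.round(4),e.round(4),plane('scene',x[0],.069).round(4)[:2],plane('side',y[0],.069).round(4)[:2])
T={'red':((371,199),(207,168)),'yellow':((365,231),(236,163)),'blue':((324,221),(243,179)),'black':((333,190),(211,185))}
for k,(a,b) in T.items():
    x=blob(s,k,a,30);y=blob(d,k,b,25)
    p,e=tri(ray('scene',x[0]),ray('side',y[0]))
    print(k,x[0].round(1),x[1],y[0].round(1),y[1],p.round(4),e.round(4),plane('scene',x[0],.012).round(4)[:2],plane('side',y[0],.012).round(4)[:2])
cv2.imwrite('pics/a.png',cv2.resize(s[130:260,90:250],None,fx=4.5,fy=4.5))
cv2.imwrite('pics/b.png',cv2.resize(s[160:265,280:410],None,fx=5.5,fy=5.5))
E
```

```text
kyellow [129.4 146.7] [124 141  11  13 108] [296.9 290.5] [291 283  13  16 177] [ 0.4572 -0.3172  0.0684] 0.0009 [ 0.4581 -0.3172] [ 0.4567 -0.3172]
kblue [217.7 148.6] [213 143  10  12 100] [237.8 226.9] [233 221  10  13 107] [ 0.4391 -0.109   0.0693] 0.0008 [ 0.4392 -0.1093] [ 0.4392 -0.1081]Traceback (most recent call last):
  File "<stdin>", line 6, in <module>
TypeError: 'NoneType' object is not subscriptable
```

```bash
sed -i "s/'black':\[((0,0,0),(180,255,45))\]/'black':[((0,0,0),(180,255,50)),((0,0,0),(180,70,85))]/; s/m=sum(\(.*\))$/m=np.max([\1],axis=0)/" h.py; cat > m.py <<'E'
from h import *
s=cv2.imread('pics/scene0.png');d=cv2.imread('pics/side0.png')
cv2.imwrite('pics/a.png',cv2.resize(s[130:260,90:250],None,fx=4.5,fy=4.5))
cv2.imwrite('pics/b.png',cv2.resize(s[160:265,280:410],None,fx=5.5,fy=5.5))
hv=cv2.cvtColor(s,cv2.COLOR_BGR2HSV);print(hv[180,208:217].tolist());hv=cv2.cvtColor(d,cv2.COLOR_BGR2HSV);print(hv[214,268:278].tolist())
B={'kyellow':('yellow',(130,147),(296,289)),'kblue':('blue',(218,149),(238,228)),'kblack':('black',(212,179),(273,214)),'kred':('red',(158,213),(336,224)),'oblue':('blue',(166,180),(303,239)),'ored':('red',(107,213),(373,251))}
T={'red':((371,199),(207,168)),'yellow':((365,231),(236,163)),'blue':((324,221),(243,179)),'black':((333,190),(211,185))}
for z,D,r in((.069,B,(11,11)),(.012,T,(30,25))):
  for k,v in D.items():
    c,a,b=v if len(v)==3 else (k,)+v
    x=blob(s,c,a,r[0]);y=blob(d,c,b,r[1])
    if x is None or y is None: print(k,x,y);continue
    p,e=tri(ray('scene',x[0]),ray('side',y[0]))
    print(k,x[0].round(1),x[1][2:],y[0].round(1),y[1][2:],p.round(4),e.round(4),plane('scene',x[0],z).round(4)[:2],plane('side',y[0],z).round(4)[:2])
E
python3 m.py
```

```text
[[90, 13, 57], [144, 22, 59], [135, 16, 62], [150, 12, 65], [130, 12, 64], [143, 16, 62], [130, 13, 59], [128, 17, 59], [135, 18, 57]]
[[70, 186, 89], [75, 54, 38], [132, 43, 30], [120, 19, 40], [105, 13, 40], [128, 28, 37], [170, 20, 39], [98, 30, 34], [128, 31, 33], [80, 44, 35]]
kyellow [129.4 146.7] [ 11  13 108] [296.9 290.5] [ 13  16 177] [ 0.4572 -0.3172  0.0684] 0.0009 [ 0.4581 -0.3172] [ 0.4567 -0.3172]
kblue [217.7 148.6] [ 10  12 100] [237.8 226.9] [ 10  13 107] [ 0.4391 -0.109   0.0693] 0.0008 [ 0.4392 -0.1093] [ 0.4392 -0.1081]
kblack [212.2 178.7] [ 10  12 101] [273.  214.1] [ 9 11 92] [ 0.5312 -0.1032  0.0683] 0.0005 [ 0.532  -0.1032] [ 0.5306 -0.1037]
kred [158.2 213.3] [ 13  14 124] [334.9 222.4] [ 12  13 121] [ 0.6385 -0.1938  0.0688] 0.0015 [ 0.6393 -0.1943] [ 0.638  -0.1933]
oblue [165.3 180. ] [ 11  13 113] [303.5 237.9] [ 10  13 118] [ 0.5476 -0.2041  0.0681] 0.0012 [ 0.5489 -0.2041] [ 0.5467 -0.2044]
ored [106.4 211.6] [ 14  14 136] [372.6 250.5] [ 13  15 150] [ 0.6495 -0.3025  0.0699] 0.0022 [ 0.6495 -0.3038] [ 0.6496 -0.3009]
red [370.1 199.6] [ 37  34 928] [206.3 168.4] [ 28  18 354] [0.5011 0.2466 0.0141] 0.0001 [0.4994 0.247 ] [0.5023 0.25  ]
yellow [363.8 230.8] [  40   39 1092] [234.  163.7] [ 28  18 325] [0.5883 0.2318 0.0147] 0.002 [0.5873 0.2316] [0.59   0.2376]
blue [323.3 220.5] [ 39  36 962] [242.  178.9] [ 29  19 397] [0.572  0.1444 0.0132] 0.0 [0.5711 0.1445] [0.5729 0.1462]
black [328.2 190.6] [ 30  29 523] [212.6 184.1] [ 29  21 429] [0.4851 0.153  0.0148] 0.0039 [0.4848 0.1519] [0.486  0.1597]
```

View pics/a.png

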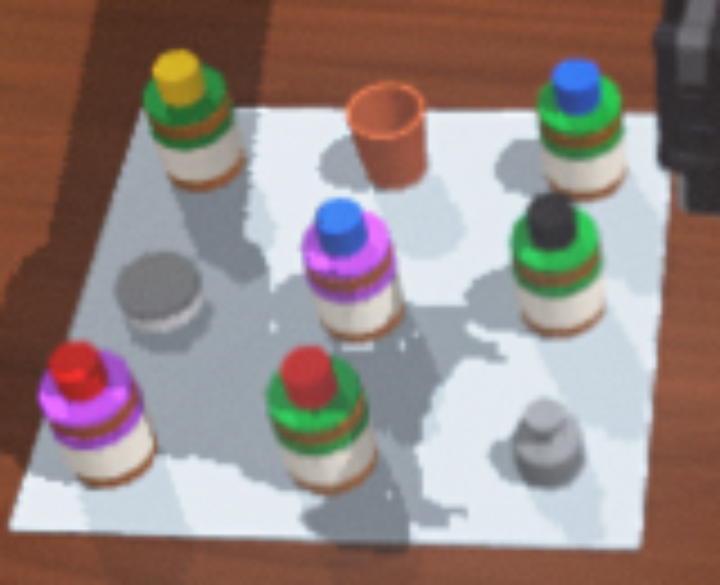

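View pics/b.png

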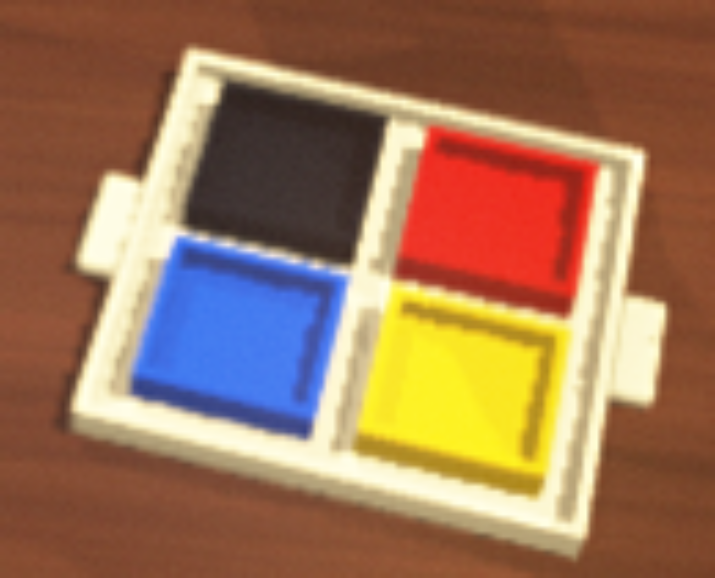

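Cap heights come out at 68–70 mm in both views, as they should, so I trust the bottle fixes. The tray in the crop is about -10° in yaw. I'll look at the tray with the wrist camera to tighten the pockets.

```bash
python3 -m handwheel '[[[0.04,-0.03,0,0,0,0,0.064],[0.08,-0.06,0,0,0,0,0.064],[0.12,-0.085,0,0,0,0,0.064],[0.12,-0.085,0,0,0,0,0.064],[0.12,-0.085,0,0,0,0,0.064]]]' 30
python3 - <<'E'
from h import *
o=manip.get_obs();im=manip.camera('wrist');cv2.imwrite('pics/w1.png',im);np.save('w1.npy',np.r_[o['position'],o['ee_rot']])
print(o['position'],o['clock'],o['grip_width'])
E
```

```text
clock: 0.78
position: [0.5402, 0.1195, 0.2313]
ee_rot: [0.707, 0.707, -0.0, 0.0]
ft_force: [0.3, 0.1, 0.6]
grip_width: 0.752
[0.54020978 0.11945214 0.23128185] 0.775 0.7519108957714064
```

View pics/w1.png

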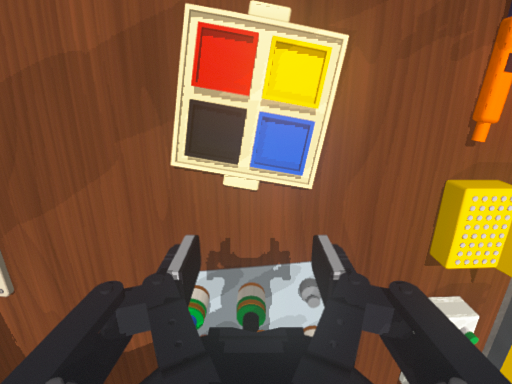

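The whole tray is visible: red (225,60), yellow (297,73), black (215,132), blue (282,143).

```bash
python3 - <<'E'
from h import *
im=cv2.imread('pics/w1.png');v=np.load('w1.npy');o=dict(position=v[:3],ee_rot=v[3:])
hsv=cv2.cvtColor(im,cv2.COLOR_BGR2HSV);P={}
for k,uv in {'red':(225,60),'yellow':(297,73),'black':(215,132),'blue':(282,143)}.items():
    m=np.max([cv2.inRange(hsv,np.array(a),np.array(b)) for a,b in HS[k]],axis=0)
    w=np.zeros_like(m);cv2.circle(w,uv,48,255,-1);m=cv2.morphologyEx(m&w,cv2.MORPH_OPEN,np.ones((3,3)))
    c=max(cv2.findContours(m,cv2.RETR_EXTERNAL,cv2.CHAIN_APPROX_NONE)[0],key=cv2.contourArea)
    q=cv2.boxPoints(cv2.minAreaRect(c));X=np.array([plane('wrist',p,.021,o) for p in q])[:,:2]
    P[k]=X.mean(0);print(k,X.mean(0).round(4),np.linalg.norm(np.diff(X,axis=0),axis=1).round(4))
# fit grid
c=np.mean(list(P.values()),0);print('c',c,[np.linalg.norm(P[a]-P[b]).round(4) for a,b in(('red','yellow'),('yellow','blue'),('blue','black'),('black','red'))])
e=(P['yellow']-P['red']+P['blue']-P['black']);f=P['red']-P['black']+P['yellow']-P['blue']
th=np.mean([np.arctan2(e[1],e[0]),np.arctan2(f[1],f[0])-np.pi/2]);print(np.degrees(th))
ex=np.array([np.cos(th),np.sin(th)]);ey=np.array([-ex[1],ex[0]])
for k,(a,b) in {'red':(-1,1),'yellow':(1,1),'black':(-1,-1),'blue':(1,-1)}.items(): print(k,(c+.044*(a*ex+b*ey)).round(4))
E
```

```text
red [0.5014 0.2467] [0.0726 0.0716 0.0728]
yellow [0.5891 0.2311] [0.0723 0.0719 0.0733]
black [0.5148 0.1437] [0.037  0.0387 0.0381]
blue [0.5741 0.1443] [0.0709 0.0698 0.0719]
c [0.54484658 0.19143089] [np.float64(0.0891), np.float64(0.088), np.float64(0.0593), np.float64(0.1039)]
-3.1516365489902007
red [0.5033 0.2378]
yellow [0.5912 0.2329]
black [0.4985 0.1499]
blue [0.5864 0.1451]
```

Pocket sides measure 72 mm and the spacing is 88–89 mm, which matches. The black blob merged with a shadow, so I take black = red + blue − yellow = (.486,.160). That agrees with the side view. Now the black bottle.

```bash
python3 -m handwheel '[[[-0.05,-0.002,0,0,0,0,0.064],[-0.1,-0.004,0,0,0,0,0.064],[-0.15,-0.006,0,0,0,0,0.064],[-0.2,-0.008,0.02,0,0,0,0.064],[-0.223,-0.009,0.05,0,0,0,0.064],[-0.223,-0.009,0.08,0,0,0,0.064],[-0.223,-0.009,0.1,0,0,0,0.064],[-0.223,-0.009,0.1,0,0,0,0.064]]]'
python3 - <<'E'
from h import *
cv2.imwrite('pics/w2.png',manip.camera('wrist'))
E
```

```text
clock: 1.82
position: [0.53, -0.1041, 0.1298]
ee_rot: [0.708, 0.706, -0.001, -0.001]
ft_force: [-0.0, 0.6, 1.1]
grip_width: 0.75
```

View pics/w2.png

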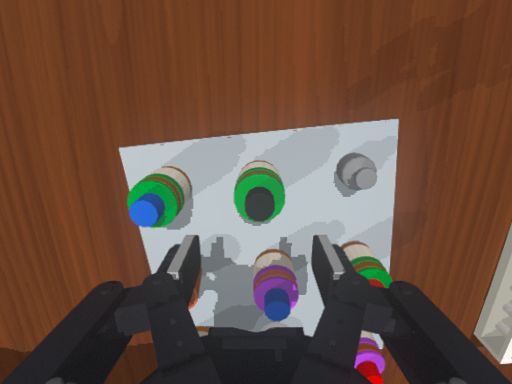

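```bash
python3 - <<'E'
from h import *
o=manip.get_obs();im=cv2.imread('pics/w2.png')
for k,uv in(('black',(259,205)),('blue',(148,211)),('blue',(277,304))):
    b=blob(im,k,uv,18);print(k,b[0],b[1],plane('wrist',b[0],.071,o).round(4))
E
```

```text
black [259.23559539 203.70550576] [245 187  29  34 781] [ 0.5337 -0.1027  0.071 ]
blue [146.7939759  209.84578313] [130 194  34  33 830] [ 0.4422 -0.1081  0.071 ]
blue [276.51703704 304.49481481] [265 289  25  32 675] [ 0.55   -0.2028  0.071 ]
```

The wrist view agrees with the fixed views to within 3 mm, so I descend and grip.

```bash
python3 -m handwheel '[[[0.001,0.002,0.03,0,0,0,0.064],[0.001,0.002,0.06,0,0,0,0.064],[0.001,0.002,0.09,0,0,0,0.064],[0.001,0.002,0.11,0,0,0,0.064],[0.001,0.002,0.11,0,0,0,0.064],[0.001,0.002,0.11,0,0,0,0.03],[0.001,0.002,0.11,0,0,0,0.03],[0.001,0.002,0.11,0,0,0,0.03]]]' 30
python3 -m handwheel '[[[0,0,0,0,0,0,0.03],[0,0,0,0,0,0,0.03]]]'
```

```text
clock: 2.88
position: [0.5342, -0.1023, 0.023]
ee_rot: [0.707, 0.707, 0.001, 0.001]
ft_force: [-0.9, -0.2, 6.8]
grip_width: 0.508
clock: 3.12
position: [0.5342, -0.1023, 0.023]
ee_rot: [0.707, 0.707, 0.001, 0.001]
ft_force: [-1.8, -0.9, 6.6]
grip_width: 0.509
```

```bash
python3 -m handwheel '[[[0,0,-0.015,0,0,0,0.03],[0,0,-0.04,0,0,0,0.03],[0,0,-0.08,0,0,0,0.03],[0,0,-0.12,0,0,0,0.03],[0,0,-0.13,0,0,0,0.03],[0,0,-0.13,0,0,0,0.03]]]'
python3 - <<'E'
from h import *
cv2.imwrite('pics/d3.png',manip.camera('side'))
cv2.imwrite('pics/w3.png',manip.camera('wrist'))
E
```

```text
clock: 3.88
position: [0.5332, -0.102, 0.1521]
ee_rot: [0.707, 0.707, 0.0, 0.001]
ft_force: [0.1, 0.3, -1.2]
grip_width: 0.505
```

View pics/d3.png

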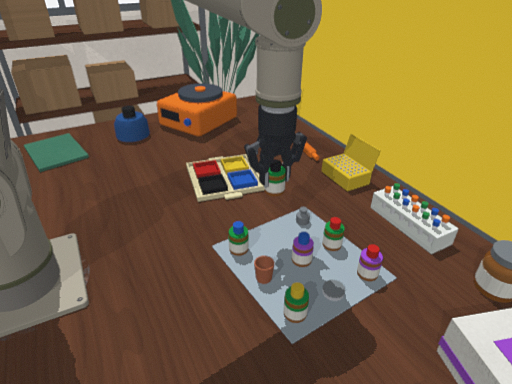

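View pics/w3.png

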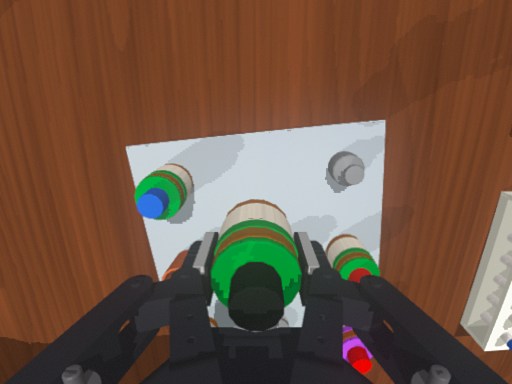

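The bottle is lifted upright, with its lower half free and a load of about 0.12 kg. Next I carry it to the black pocket.

```bash
python3 -m handwheel '[[[0.04,-0.007,0,0,0,0,0.03],[0.09,-0.016,0,0,0,0,0.03],[0.14,-0.025,0,0,0,0,0.03],[0.19,-0.034,0,0,0,0,0.03],[0.235,-0.042,0,0,0,0,0.03],[0.262,-0.047,0.02,0,0,0,0.03],[0.262,-0.047,0.05,0,0,0,0.03],[0.262,-0.047,0.06,0,0,0,0.03]]]'
python3 -m handwheel '[[[0,0,0.02,0,0,0,0.03],[0,0,0.035,0,0,0,0.03],[0,0,0.045,0,0,0,0.03],[0,0,0.045,0,0,0,0.03],[0,0,0.045,0,0,0,0.03]]]'
python3 - <<'E'
from h import *
cv2.imwrite('pics/d4.png',cv2.resize(manip.camera('side')[120:260,150:330],None,fx=4,fy=4))
cv2.imwrite('pics/s4.png',cv2.resize(manip.camera('scene')[130:270,270:420],None,fx=4,fy=4))
E
```

```text
clock: 4.97
position: [0.4842, 0.1595, 0.0886]
ee_rot: [0.707, 0.707, -0.002, -0.001]
ft_force: [0.9, 0.4, -1.0]
grip_width: 0.506
clock: 5.6
position: [0.4865, 0.1602, 0.0469]
ee_rot: [0.707, 0.707, 0.0, 0.0]
ft_force: [0.3, -0.9, -0.6]
grip_width: 0.508
```

View pics/d4.png

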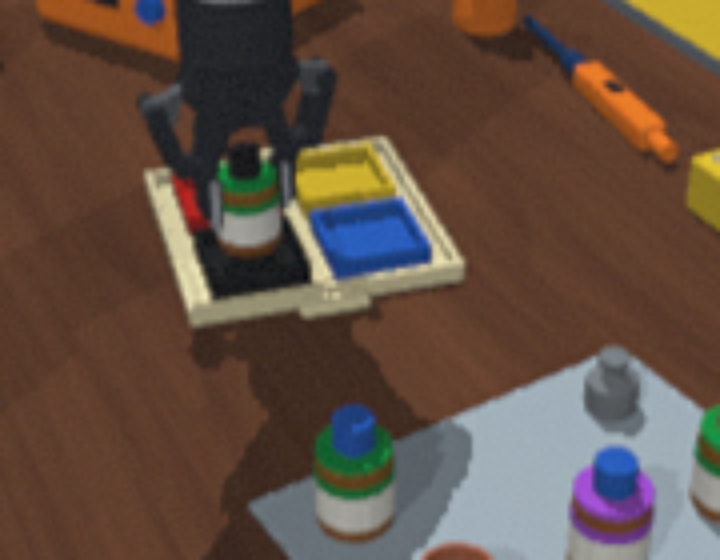

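View pics/s4.png

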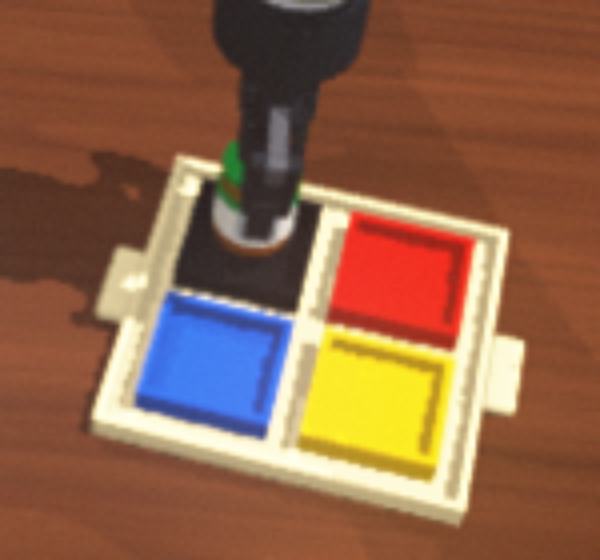

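The bottle is centred over the black pocket with its underside about 15 mm above the floor. I lower it slowly until the force shows contact.

```bash
python3 -m handwheel '[[[0,0,0.004,0,0,0,0.03],[0,0,0.008,0,0,0,0.03],[0,0,0.012,0,0,0,0.03],[0,0,0.014,0,0,0,0.03],[0,0,0.014,0,0,0,0.03],[0,0,0.014,0,0,0,0.03]]]'
```

```text
clock: 6.45
position: [0.4861, 0.1601, 0.0324]
ee_rot: [0.707, 0.707, 0.0, 0.0]
ft_force: [0.9, 0.5, -1.4]
grip_width: 0.503
```

```bash
python3 -m handwheel '[[[0,0,0.001,0,0,0,0.03],[0,0,0.002,0,0,0,0.03],[0,0,0.003,0,0,0,0.03],[0,0,0.003,0,0,0,0.03]]]'
```

```text
clock: 6.95
position: [0.4861, 0.1601, 0.03]
ee_rot: [0.707, 0.707, 0.0, 0.0]
ft_force: [-3.3, -1.2, 8.8]
grip_width: 0.506
```

Contact is at z≈0.030. I release and go up.

```bash
python3 -m handwheel '[[[0,0,0,0,0,0,0.05],[0,0,0,0,0,0,0.062],[0,0,0,0,0,0,0.062],[0,0,-0.02,0,0,0,0.062],[0,0,-0.05,0,0,0,0.062],[0,0,-0.09,0,0,0,0.062],[0,0,-0.12,0,0,0,0.062],[0,0,-0.12,0,0,0,0.062]]]'
python3 - <<'E'
from h import *
cv2.imwrite('pics/d5.png',cv2.resize(manip.camera('side')[120:260,150:330],None,fx=4,fy=4))
E
```

```text
clock: 7.95
position: [0.4874, 0.1605, 0.1517]
ee_rot: [0.707, 0.707, 0.002, 0.001]
ft_force: [-0.7, 0.4, -0.3]
grip_width: 0.727
```

View pics/d5.png

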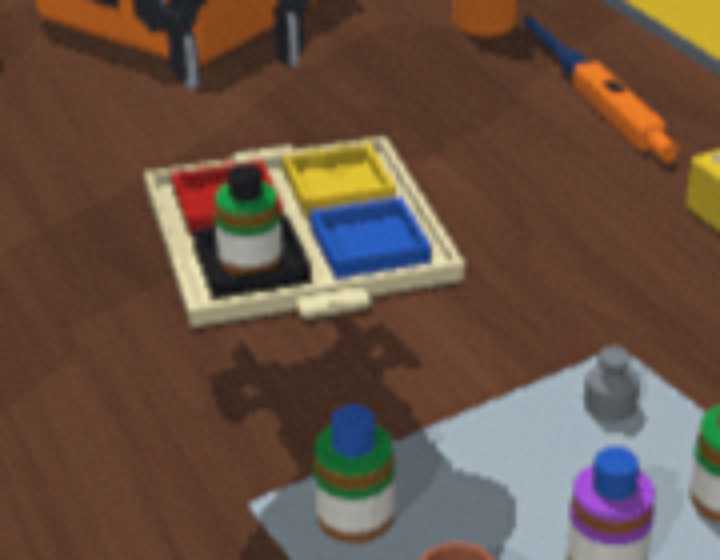

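The black bottle stands upright in the black pocket. Next is blue.

```bash
python3 -m handwheel '[[[-0.05,-0.009,0,0,0,0,0.062],[-0.1,-0.018,0,0,0,0,0.062],[-0.15,-0.027,0,0,0,0,0.062],[-0.2,-0.036,0,0,0,0,0.062],[-0.25,-0.044,0,0,0,0,0.062],[-0.269,-0.047,0.01,0,0,0,0.062],[-0.269,-0.047,0.03,0,0,0,0.062],[-0.269,-0.047,0.03,0,0,0,0.062]]]'
```

```text
clock: 9.0
position: [0.4374, -0.1089, 0.1173]
ee_rot: [0.707, 0.707, -0.001, -0.002]
ft_force: [-0.5, -0.1, -0.0]
grip_width: 0.729
```

```bash
python3 -m handwheel '[[[0,0.002,0.03,0,0,0,0.062],[0,0.002,0.06,0,0,0,0.062],[0,0.002,0.085,0,0,0,0.062],[0,0.002,0.095,0,0,0,0.062],[0,0.002,0.095,0,0,0,0.062],[0,0.002,0.095,0,0,0,0.03],[0,0.002,0.095,0,0,0,0.03],[0,0.002,0.095,0,0,0,0.03]]]'
python3 -m handwheel '[[[0,0,0,0,0,0,0.03],[0,0,0,0,0,0,0.03]]]'
```

```text
clock: 10.0
position: [0.4418, -0.1091, 0.0254]
ee_rot: [0.707, 0.707, 0.001, 0.001]
ft_force: [-1.1, 1.0, 7.3]
grip_width: 0.508
clock: 10.25
position: [0.4419, -0.109, 0.0254]
ee_rot: [0.707, 0.707, 0.001, 0.001]
ft_force: [-1.2, 0.9, 6.5]
grip_width: 0.504
```

```bash
python3 -m handwheel '[[[0,0,-0.015,0,0,0,0.03],[0,0,-0.04,0,0,0,0.03],[0,0,-0.08,0,0,0,0.03],[0,0,-0.12,0,0,0,0.03],[0.03,0.015,-0.13,0,0,0,0.03],[0.07,0.035,-0.13,0,0,0,0.03],[0.11,0.057,-0.13,0,0,0,0.03],[0.15,0.078,-0.13,0,0,0,0.03]]]'
python3 -m handwheel '[[[0.04,0.02,0,0,0,0,0.03],[0.08,0.042,0,0,0,0,0.03],[0.103,0.054,0,0,0,0,0.03],[0.103,0.054,0.02,0,0,0,0.03],[0.103,0.054,0.05,0,0,0,0.03],[0.103,0.054,0.08,0,0,0,0.03],[0.103,0.054,0.095,0,0,0,0.03],[0.103,0.054,0.095,0,0,0,0.03]]]'
python3 - <<'E'
from h import *
cv2.imwrite('pics/d6.png',cv2.resize(manip.camera('side')[120:260,150:330],None,fx=4,fy=4))
print(manip.get_obs()['position'])
E
```

```text
clock: 11.25
position: [0.5196, 0.0422, 0.1555]
ee_rot: [0.707, 0.707, 0.0, 0.0]
ft_force: [0.5, -0.9, -1.4]
grip_width: 0.51
clock: 12.25
position: [0.5726, 0.1438, 0.0592]
ee_rot: [0.707, 0.707, -0.001, -0.0]
ft_force: [0.0, 0.2, -1.3]
grip_width: 0.5
[0.57335993 0.14406844 0.06019217]
```

View pics/d6.png

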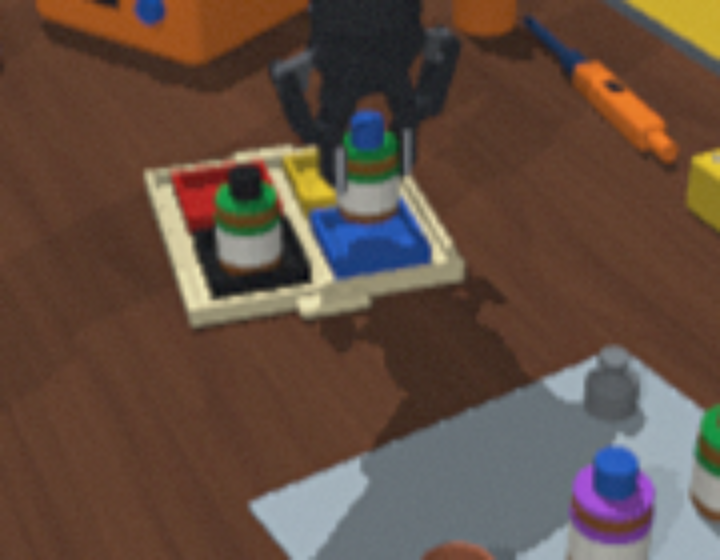

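```bash
python3 -m handwheel '[[[0,0,0.008,0,0,0,0.03],[0,0,0.016,0,0,0,0.03],[0,0,0.021,0,0,0,0.03],[0,0,0.024,0,0,0,0.03],[0,0,0.024,0,0,0,0.03],[0,0,0.026,0,0,0,0.03],[0,0,0.027,0,0,0,0.03],[0,0,0.027,0,0,0,0.03]]]'
```

```text
clock: 13.3
position: [0.5731, 0.1441, 0.0325]
ee_rot: [0.707, 0.707, 0.0, 0.0]
ft_force: [-0.8, -0.5, 0.6]
grip_width: 0.506
```

```bash
python3 -m handwheel '[[[0,0,0.001,0,0,0,0.03],[0,0,0.002,0,0,0,0.03],[0,0,0.002,0,0,0,0.03]]]'
```

```text
clock: 13.68
position: [0.5732, 0.1441, 0.0324]
ee_rot: [0.707, 0.707, 0.0, 0.0]
ft_force: [-9.1, -3.5, 19.8]
grip_width: 0.509
```

```bash
python3 -m handwheel '[[[0,0,-0.001,0,0,0,0.05],[0,0,-0.001,0,0,0,0.062],[0,0,-0.001,0,0,0,0.062],[0,0,-0.02,0,0,0,0.062],[0,0,-0.05,0,0,0,0.062],[0,0,-0.09,0,0,0,0.062],[0,0,-0.12,0,0,0,0.062],[0,0,-0.12,0,0,0,0.062]]]'
python3 -m handwheel '[[[-0.05,0.01,0,0,0,0,0.062],[-0.1,0.02,0,0,0,0,0.062],[-0.15,0.03,0,0,0,0,0.062],[-0.2,0.04,0,0,0,0,0.062],[-0.25,0.05,0,0,0,0,0.062],[-0.3,0.06,0,0,0,0,0.062],[-0.339,0.066,0,0,0,0,0.062],[-0.339,0.066,0,0,0,0,0.062]]]'
python3 - <<'E'
from h import *
o=manip.get_obs();im=manip.camera('wrist');cv2.imwrite('pics/w7.png',im);print(o['position'])
cv2.imwrite('pics/d7.png',manip.camera('side'))
E
```

```text
clock: 14.68
position: [0.5747, 0.1446, 0.1544]
ee_rot: [0.707, 0.707, 0.003, 0.001]
ft_force: [-0.5, -0.3, -0.7]
grip_width: 0.729
clock: 15.68
position: [0.638, -0.1996, 0.1498]
ee_rot: [0.709, 0.705, -0.001, 0.0]
ft_force: [-0.1, 0.9, -0.0]
grip_width: 0.727
[ 0.63797321 -0.19956543  0.14978693]
```

View pics/d7.png

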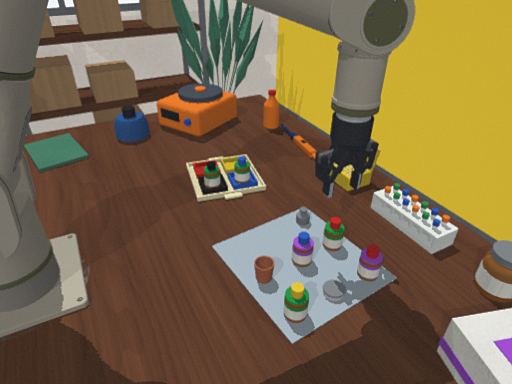

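View pics/w7.png

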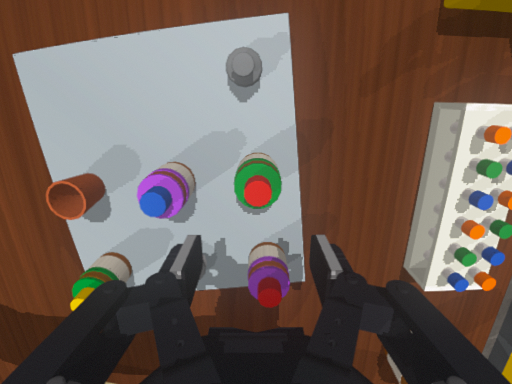

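```bash
python3 -m handwheel '[[[0,0,0.02,0,0,0,0.062],[0,0,0.02,0,0,0,0.062]]]'; python3 - <<'E'
from h import *
o=manip.get_obs();im=manip.camera('wrist');print(o['position'])
for k,uv in(('red',(258,195)),('blue',(153,200)),('red',(270,295))):
    b=blob(im,k,uv,22);print(k,b[0],b[1],plane('wrist',b[0],.071,o).round(4))
E
```

```text
clock: 16.02
position: [0.6377, -0.1932, 0.1276]
ee_rot: [0.706, 0.708, -0.001, -0.002]
ft_force: [-0.0, -0.2, 0.9]
grip_width: 0.727
[ 0.63773952 -0.1932154   0.127618  ]
red [258.05448718 204.17948718] [244 191  29  27 624] [ 0.6395 -0.1909  0.071 ]
blue [150.2257384  211.59704641] [134 201  31  22 474] [ 0.553  -0.1977  0.071 ]
red [269.49870801 307.59689922] [258 298  24  20 387] [ 0.6505 -0.2922  0.071 ]
```

```bash
python3 -m handwheel '[[[0,0.002,0.03,0,0,0,0.062],[0,0.002,0.06,0,0,0,0.062],[0,0.002,0.09,0,0,0,0.062],[0,0.002,0.106,0,0,0,0.062],[0,0.002,0.106,0,0,0,0.062],[0,0.002,0.106,0,0,0,0.03],[0,0.002,0.106,0,0,0,0.03],[0,0.002,0.106,0,0,0,0.03]]]'
python3 -m handwheel '[[[0,0,0,0,0,0,0.03],[0,0,0,0,0,0,0.03]]]'
```

```text
clock: 17.08
position: [0.642, -0.1953, 0.0259]
ee_rot: [0.707, 0.707, 0.001, 0.001]
ft_force: [-0.2, 0.2, 7.3]
grip_width: 0.506
clock: 17.32
position: [0.642, -0.1952, 0.0259]
ee_rot: [0.707, 0.707, 0.001, 0.001]
ft_force: [-1.2, 0.2, 6.8]
grip_width: 0.509
```

```bash
python3 -m handwheel '[[[0,0,-0.015,0,0,0,0.03],[0,0,-0.04,0,0,0,0.03],[0,0,-0.08,0,0,0,0.03],[0,0,-0.12,0,0,0,0.03],[0.03,-0.01,-0.14,0,0,0,0.03],[0.07,-0.022,-0.14,0,0,0,0.03],[0.12,-0.038,-0.14,0,0,0,0.03],[0.17,-0.054,-0.14,0,0,0,0.03]]]'
python3 -m handwheel '[[[0.05,-0.016,0,0,0,0,0.03],[0.1,-0.032,0,0,0,0,0.03],[0.15,-0.048,0,0,0,0,0.03],[0.2,-0.064,0,0,0,0,0.03],[0.25,-0.08,0,0,0,0,0.03],[0.272,-0.087,0,0,0,0,0.03],[0.272,-0.087,0.01,0,0,0,0.03],[0.272,-0.087,0.03,0,0,0,0.03]]]'
python3 -m handwheel '[[[0,0,0.02,0,0,0,0.03],[0,0,0.05,0,0,0,0.03],[0,0,0.075,0,0,0,0.03],[0,0,0.075,0,0,0,0.03],[0,0,0.075,0,0,0,0.03]]]'
python3 - <<'E'
from h import *
cv2.imwrite('pics/d8.png',cv2.resize(manip.camera('side')[120:260,150:330],None,fx=4,fy=4))
cv2.imwrite('pics/s8.png',cv2.resize(manip.camera('scene')[130:270,270:420],None,fx=4,fy=4))
print(manip.get_obs()['position'])
E
```

```text
clock: 18.32
position: [0.5864, -0.0236, 0.1653]
ee_rot: [0.707, 0.707, 0.0, 0.0]
ft_force: [-0.1, 0.7, -0.4]
grip_width: 0.505
clock: 19.32
position: [0.5009, 0.2461, 0.1347]
ee_rot: [0.707, 0.707, 0.001, 0.001]
ft_force: [0.1, -0.4, -1.6]
grip_width: 0.502
clock: 19.95
position: [0.5009, 0.2465, 0.0604]
ee_rot: [0.707, 0.707, 0.001, 0.0]
ft_force: [0.3, 1.0, 0.1]
grip_width: 0.504
[0.50095179 0.24703295 0.06069837]
```

View pics/d8.png

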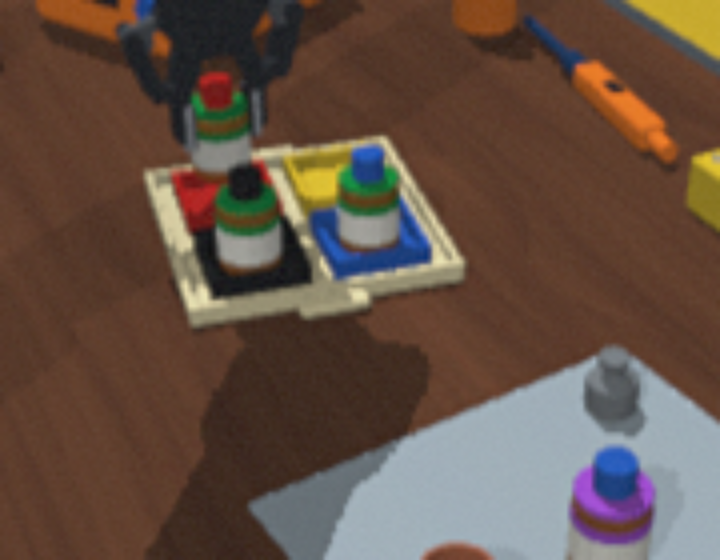

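View pics/s8.png

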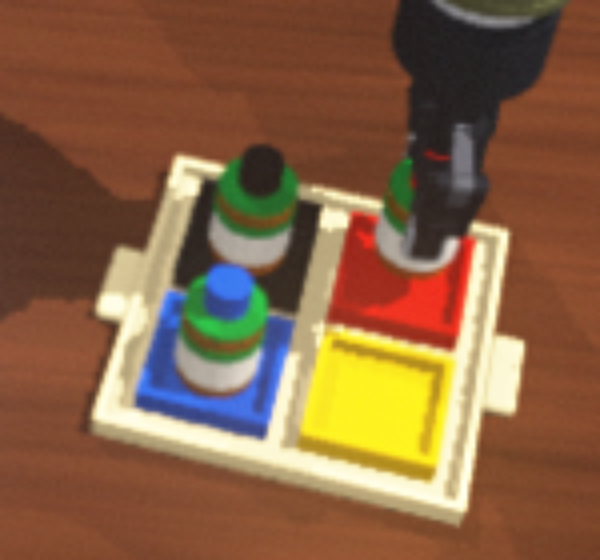

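Red is over its own pocket, and black and blue stand well. I lower to about 0.033.

```bash
python3 -m handwheel '[[[0,0,0.008,0,0,0,0.03],[0,0,0.016,0,0,0,0.03],[0,0,0.021,0,0,0,0.03],[0,0,0.024,0,0,0,0.03],[0,0,0.026,0,0,0,0.03],[0,0,0.027,0,0,0,0.03],[0,0,0.028,0,0,0,0.03],[0,0,0.028,0,0,0,0.03]]]'
```

```text
clock: 21.05
position: [0.5001, 0.2471, 0.0329]
ee_rot: [0.707, 0.707, 0.0, 0.0]
ft_force: [-7.9, -3.9, 15.9]
grip_width: 0.506
```

```bash
python3 -m handwheel '[[[0,0,-0.001,0,0,0,0.05],[0,0,-0.001,0,0,0,0.062],[0,0,-0.001,0,0,0,0.062],[0,0,-0.02,0,0,0,0.062],[0,0,-0.05,0,0,0,0.062],[0,0,-0.09,0,0,0,0.062],[0,0,-0.12,0,0,0,0.062],[0,0,-0.12,0,0,0,0.062]]]'
python3 -m handwheel '[[[-0.055,-0.004,0,0,0,0,0.062],[-0.11,-0.008,0,0,0,0,0.062],[-0.165,-0.012,0,0,0,0,0.062],[-0.22,-0.016,0,0,0,0,0.062],[-0.275,-0.02,0,0,0,0,0.062],[-0.33,-0.024,0,0,0,0,0.062],[-0.385,-0.028,0,0,0,0,0.062],[-0.44,-0.032,0,0,0,0,0.062]]]'
python3 -m handwheel '[[[-0.05,-0.004,0,0,0,0,0.062],[-0.1,-0.008,0,0,0,0,0.062],[-0.124,-0.01,0,0,0,0,0.062],[-0.124,-0.01,0.02,0,0,0,0.062],[-0.124,-0.01,0.025,0,0,0,0.062],[-0.124,-0.01,0.025,0,0,0,0.062]]]'
python3 - <<'E'
from h import *
o=manip.get_obs();im=manip.camera('wrist');cv2.imwrite('pics/w9.png',im);print(o['position'])
b=blob(im,'yellow',(258,200),40);print(b and (b[0],b[1],plane('wrist',b[0],.071,o).round(4)))
E
```

```text
clock: 22.05
position: [0.5015, 0.2479, 0.1552]
ee_rot: [0.707, 0.707, 0.003, 0.001]
ft_force: [-0.2, -0.3, -0.2]
grip_width: 0.728
clock: 23.05
position: [0.4675, -0.1946, 0.1515]
ee_rot: [0.707, 0.707, 0.0, -0.0]
ft_force: [1.2, 0.9, 0.3]
grip_width: 0.727
clock: 23.8
position: [0.458, -0.3164, 0.1263]
ee_rot: [0.707, 0.707, 0.0, -0.0]
ft_force: [-0.1, 0.3, 0.6]
grip_width: 0.728
[ 0.45796798 -0.31640153  0.12625061]
(array([257.27368421, 206.90409357]), array([242, 189,  31,  36, 855], dtype=int32), array([ 0.4593, -0.3159,  0.071 ]))
```

View pics/w9.png

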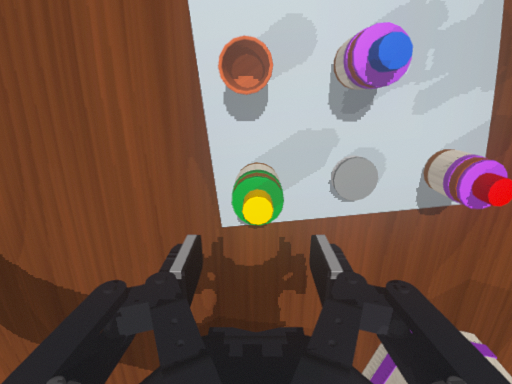

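The yellow cap is at (257,207), which puts it at (.459,-.316). That agrees with the fixed views, so I grasp.

```bash
python3 -m handwheel '[[[0,0.001,0.03,0,0,0,0.062],[0,0.001,0.06,0,0,0,0.062],[0,0.001,0.09,0,0,0,0.062],[0,0.001,0.104,0,0,0,0.062],[0,0.001,0.104,0,0,0,0.062],[0,0.001,0.104,0,0,0,0.03],[0,0.001,0.104,0,0,0,0.03],[0,0.001,0.104,0,0,0,0.03]]]'
python3 -m handwheel '[[[0,0,0,0,0,0,0.03],[0,0,0,0,0,0,0.03]]]'
```

```text
clock: 24.85
position: [0.46, -0.3175, 0.0238]
ee_rot: [0.707, 0.707, 0.0, 0.001]
ft_force: [-1.5, 1.2, 6.4]
grip_width: 0.509
clock: 25.1
position: [0.46, -0.3175, 0.0238]
ee_rot: [0.707, 0.707, 0.0, 0.001]
ft_force: [-0.8, 0.7, 6.6]
grip_width: 0.507
```

```bash
python3 -m handwheel '[[[0,0,-0.015,0,0,0,0.03],[0,0,-0.04,0,0,0,0.03],[0,0,-0.08,0,0,0,0.03],[0,0,-0.12,0,0,0,0.03],[0.03,0.007,-0.15,0,0,0,0.03],[0.07,0.016,-0.15,0,0,0,0.03],[0.12,0.028,-0.15,0,0,0,0.03],[0.17,0.04,-0.15,0,0,0,0.03]]]'
python3 -m handwheel '[[[0.05,0.012,0,0,0,0,0.03],[0.1,0.024,0,0,0,0,0.03],[0.15,0.036,0,0,0,0,0.03],[0.2,0.048,0,0,0,0,0.03],[0.25,0.059,0,0,0,0,0.03],[0.3,0.071,0,0,0,0,0.03],[0.345,0.081,0,0,0,0,0.03],[0.3785,0.089,0,0,0,0,0.03]]]'
python3 -m handwheel '[[[0,0,0,0,0,0,0.03],[0,0,0.02,0,0,0,0.03],[0,0,0.05,0,0,0,0.03],[0,0,0.08,0,0,0,0.03],[0,0,0.105,0,0,0,0.03],[0,0,0.115,0,0,0,0.03],[0,0,0.115,0,0,0,0.03],[0,0,0.115,0,0,0,0.03]]]'
python3 - <<'E'
from h import *
cv2.imwrite('pics/d10.png',cv2.resize(manip.camera('side')[120:260,150:330],None,fx=4,fy=4))
cv2.imwrite('pics/s10.png',cv2.resize(manip.camera('scene')[130:270,270:420],None,fx=4,fy=4))
print(manip.get_obs()['position'])
E
```

```text
clock: 26.1
position: [0.4991, -0.1456, 0.1736]
ee_rot: [0.707, 0.707, 0.0, 0.001]
ft_force: [0.2, -0.1, -1.1]
grip_width: 0.51
clock: 27.1
position: [0.5879, 0.2337, 0.1733]
ee_rot: [0.707, 0.708, 0.0, 0.0]
ft_force: [0.1, -0.6, -1.4]
grip_width: 0.506
clock: 28.1
position: [0.5888, 0.2316, 0.0588]
ee_rot: [0.707, 0.707, 0.001, 0.0]
ft_force: [0.5, 1.0, -1.4]
grip_width: 0.508
[0.58867301 0.23171428 0.05856025]
```

View pics/d10.png

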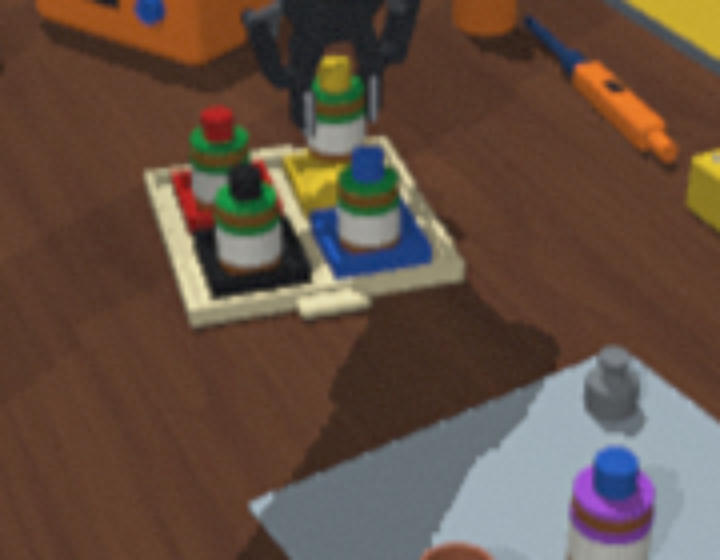

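View pics/s10.png

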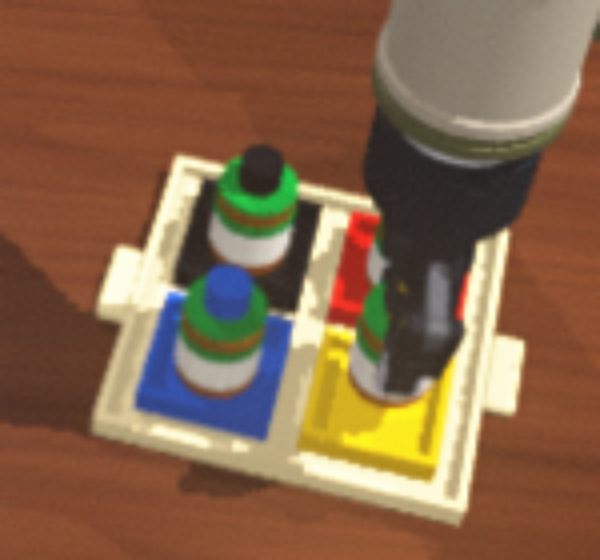

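Yellow is over its pocket, with about 26–27 mm still to lower.

```bash
python3 -m handwheel '[[[0,0,0.008,0,0,0,0.03],[0,0,0.016,0,0,0,0.03],[0,0,0.021,0,0,0,0.03],[0,0,0.024,0,0,0,0.03],[0,0,0.026,0,0,0,0.03],[0,0,0.027,0,0,0,0.03],[0,0,0.0275,0,0,0,0.03],[0,0,0.0275,0,0,0,0.03]]]'
```

```text
clock: 29.2
position: [0.5881, 0.2316, 0.0309]
ee_rot: [0.707, 0.707, 0.0, 0.0]
ft_force: [-4.7, -1.4, 7.9]
grip_width: 0.511
```

```bash
python3 -m handwheel '[[[0,0,0,0,0,0,0.05],[0,0,0,0,0,0,0.062],[0,0,0,0,0,0,0.062],[0,0,-0.02,0,0,0,0.062],[0,0,-0.05,0,0,0,0.062],[0,0,-0.09,0,0,0,0.062],[0,0,-0.13,0,0,0,0.062],[0,0,-0.15,0,0,0,0.062]]]'
python3 -m handwheel '[[[-0.05,0,-0.02,0,0,0,0.062],[-0.1,0,-0.02,0,0,0,0.062],[-0.12,-0.03,-0.03,0,0,0,0.062],[-0.12,-0.05,-0.03,0,0,0,0.062],[-0.12,-0.05,-0.03,0,0,0,0.062],[-0.12,-0.05,-0.03,0,0,0,0.062]]]'
python3 - <<'E'
from h import *
o=manip.get_obs();w=manip.camera('wrist');s=manip.camera('scene');d=manip.camera('side')
cv2.imwrite('pics/w11.png',w);cv2.imwrite('pics/s11.png',s);cv2.imwrite('pics/scene11.png',s);cv2.imwrite('pics/d11.png',d)
np.save('w11.npy',np.r_[o['position'],o['ee_rot']])
print(o['position'],o['clock'])
E
```

```text
clock: 30.2
position: [0.589, 0.232, 0.1842]
ee_rot: [0.707, 0.707, 0.002, 0.001]
ft_force: [-0.1, 0.9, -1.0]
grip_width: 0.724
clock: 30.95
position: [0.5387, 0.1118, 0.2107]
ee_rot: [0.707, 0.707, 0.001, 0.0]
ft_force: [-0.1, 0.4, -0.2]
grip_width: 0.726
[0.53866935 0.11184366 0.21065037] 30.95
```

View pics/w11.png

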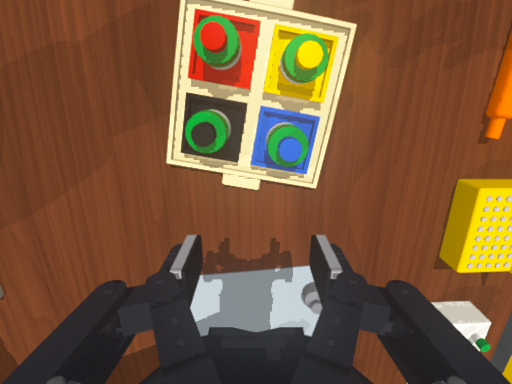

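View pics/s11.png

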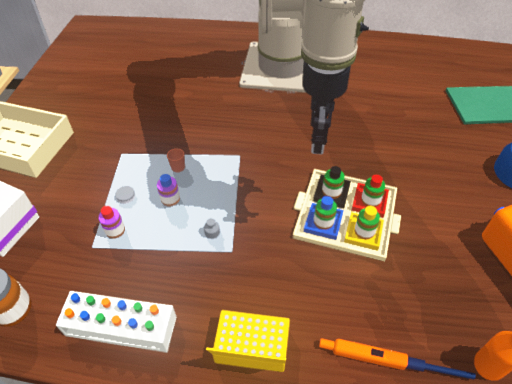

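View pics/d11.png

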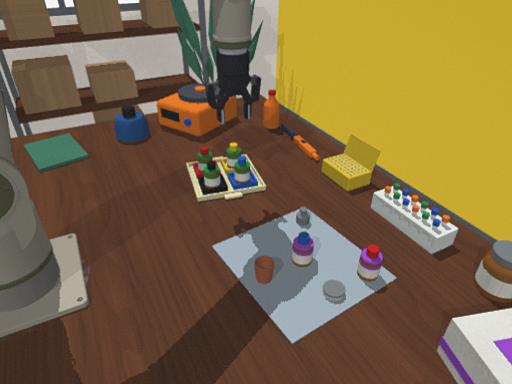

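All four stand in their pockets. I measure the final positions before handing in.

```bash
python3 - <<'E'
from h import *
s=cv2.imread('pics/s11.png');d=cv2.imread('pics/d11.png');w=cv2.imread('pics/w11.png');v=np.load('w11.npy');o=dict(position=v[:3],ee_rot=v[3:])
B={'black':((335,173),(211,170),(204,134),(.4864,.1599)),'blue':((325,203),(242,163),(292,151),(.574,.1443)),'red':((376,181),(204,152),(213,38),(.5014,.2467)),'yellow':((370,212),(234,148),(312,55),(.589,.231))}
for k,(a,b,c,p) in B.items():
    x=blob(s,k,a,9);y=blob(d,k,b,6);z=blob(w,k,c,17)
    q,e=tri(ray('scene',x[0]),ray('side',y[0]));W=plane('wrist',z[0],.0785,o)
    print(k,q.round(4),'err',e.round(4),'d',np.round(np.linalg.norm(q[:2]-p),4),'wrist',W[:2].round(4),np.round(np.linalg.norm(W[:2]-p),4))
for k,a,b in(('blue',(166,180),(303,239)),('red',(107,213),(373,251))): print(k,blob(s,k,a,11)[0],blob(d,k,b,11)[0])
print(manip.hand_in())
E
```

```text
black [0.4832 0.1584 0.0718] err 0.0039 d 0.0035 wrist [0.4855 0.1606] 0.0011
blue [0.5712 0.1441 0.0744] err 0.0015 d 0.0028 wrist [0.5732 0.1449] 0.001
red [0.4985 0.2476 0.0771] err 0.0014 d 0.0031 wrist [0.5001 0.2479] 0.0018
yellow [0.5863 0.2325 0.0751] err 0.001 d 0.0031 wrist [0.5881 0.2327] 0.0019
blue [165.20183486 179.98165138] [303.3495935  238.12195122]
red [106.2556391  211.69172932] [372.63513514 250.36486486]
the job is handed in; nothing more can be done
None
```

I placed all four green-collared bottles (black, blue, red, yellow, in that order) in the pockets matching their caps and handed the job in at about 31 s of the 112 s allowed. Each bottle was lowered until the wrist force showed floor contact, at most about 20 N, and only then released; none was dropped.

**Pocket centring:** the last checks put every bottle within 2 mm of its pocket centre by the wrist camera and within 3.5 mm by the two fixed cameras; the limit is 15 mm.

**Upright:** I judged this only by eye in three views, where all four stand straight; I did not measure tilt.

**Cap heights:** the fixed views gave 72–77 mm, where about 78 mm was expected for bottles standing on the pocket floor. Black was the lowest and its two rays missed each other by 4 mm. I put this down to small, noisy masks, because each bottle reached the floor at the tool height I expected.

**Purple-collared bottles:** their caps moved less than 0.3 px in both fixed views, so they were not disturbed. The gripper ended open and clear, about 0.21 m above the bench.

**Pocket position:** the black pocket's own mask merged with a shadow in the wrist view. I took its centre from the other three pockets, and the side view agreed with the result.

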